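# Load a dowel into the cross-drilling jig and hold it at the click stop

### The job

Take the longest dowel out of the wooden rack and stand it upright, fully down, in the socket of the sliding drilling jig, and let go of it; leave the two shorter dowels in the rack and do not knock over the glue bottle. Then take the slide by its round handle post and push it along the rail until its spring ball clicks into the notch of the stop block, without running on past the notch. Finish still gripping the handle there, holding the slide in the notch so that the dowel stands in front of the drill bush.

Things in the scene. Friction and masses are not known exactly. Their poses are not given: they have to be found in the camera images.
- long_dowel: The longest of three plain beech dowels that stand upright in the rack: 18 mm diameter, 160 mm long, about 30 g, foot slightly chamfered. Origin at the centre of its foot (lower end), z along it upward. In the rack its foot is 10 mm above the table, so its top is at 170 mm.
- middle_dowel: Dowel of the same 18 mm diameter, 122 mm long, in another hole of the rack; to be left alone. Origin at the centre of its foot.
- short_dowel: Dowel of the same 18 mm diameter, 90 mm long, in another hole of the rack; to be left alone. Origin at the centre of its foot.
- rack: Fixed light wood block 180 x 50 x 40 mm (x, y, z) with three 20 mm holes, 30 mm deep, in a row along its x axis at -60, 0 and +60 mm; which dowel stands in which hole varies. Origin under its centre, on the table.
- rail: Fixed steel rail on a 60 x 380 mm base plate, its length along its own y axis. Origin under its centre, on the table. The aluminium slide runs along it towards +y; the slide is 160 mm long (y) and 56 mm wide (x), its socket block at the +y end and its black handle post at the -y end.
- carriage (a joint): Travel of the slide along the rail's +y axis, 0 to 0.200 m; starts near 0 (0 to 0.03). Stays where it is left; friction about 1.5 N (the slide moves with the socket, ball and handle).
- socket (a point): Centre of the mouth of the round socket in the slide's 50 x 50 mm block, 62 mm above the table. Hole 21 mm diameter, 32 mm deep, with a 4 mm chamfer round the mouth; axis vertical. It moves with the slide. A seated dowel's foot is 32 mm below this point.
- handle: Upright round black handle post on the slide, 24 mm diameter, 62 mm high; origin at the centre of its foot, 38 mm above the table (top at 100 mm), on a 36 mm wide, 6 mm high steel collar. It can turn stiffly about its own axis. It stands 110 mm behind the socket (towards the rail's -y).
- ball (a point): Centre, when fully out, of the 12 mm steel spring ball that sticks out of the slide's +x side, level with the socket along the rail, 30 mm above the table. Moves with the slide; axes parallel to the rail's.
- notch (a point): The point where ball lies when the ball sits in the notch of the stop block, 85 to 175 mm ahead of the start; axes parallel to the rail's (y = sliding direction). The notch pulls the slide in over the last 4 mm; leaving it takes about 12 to 17 N.
- glue: White glue bottle, 72 mm diameter, 200 mm high, standing on the table; to be left standing. Origin at the centre of its base.
- stop: Fixed dark steel stop block, 66 mm long along the rail, on the rail's far (+x) side; a drill bush above its notch points at the rail; top 96 mm high. Origin on the table on the rail's centre line, level with the notch; axes as the rail's. From 32 mm before the notch the ball climbs a ramp (2 to 5 N extra push), then a flat 11 mm long, then drops about 2 mm into the 9 mm wide notch.
Not all that is in view belongs to the job. Leave any blue or purple look-alike of the long_dowel alone.

How it is judged:
By the outcome, as a careful person would: the job done as asked, in the order asked, and still so for the second after the job is handed in, while the arm keeps its last pose, push and grip.
It also fails if it takes over 67 s, if anything falls off the work surface, if the arm or the gripper's body presses on something with over 40 N, if the wrist force passes 120 N, or if a joint passes its speed limit or range.

### The arm

A 7-joint arm with a two-finger parallel gripper is mounted at the origin on the work surface. World frame = base frame: x ahead of the robot, y to its left, z up, the work surface at z = 0. Lengths are in mm, angles in degrees, forces in N, time in s.
With the tool pointing down it reaches from about 425 to 800 mm from the base axis. Payload 8.3 kg.
Tool frame: the origin (TCP) lies on the centre line of the jaws, within the pads' length; the fingertips stand 25 mm ahead of it and the grasp point (between the pads) lies 6 mm ahead of it; z points along the fingers, y is the line along which they close (so a half turn about z gives the same grasp; the last joint's range is limited). The gripper opens to 85 mm and grips with 20 to 120 N. Pads are 22 mm wide; open, the fingers measure 114 mm over their backs; the gripper's body (76 mm by 85 mm) begins 54 mm behind the grasp point. The pads swing forward as they close: fully open they stand 13 mm farther back than shut.
Start: joints at [-77.229, 21.967, 0.94, 78.501, -0.361, 79.538, -2.664], TCP at [176.153, 599.646, 256.279] pointing down, gripper open.
Joint ranges: [-169.22, 169.22], [-14.56, 117.87], [-87.37, 89.26], [10.42, 133.3], [-82.24, 262.24], [0.94, 117.77], [-172.7, 172.7]. Speed limits (degrees/s): [136.94, 136.94, 172.46, 172.46, 180, 180, 180].

### API

Orientations are given as a 3x3 rotation matrix whose columns are the frame's x, y, z axes.
In Python, from bench import robot gives the robot as it stands. The module is installed in compiled form; this text tells all that it offers.
- The arm moves only by the tool play_rows, never from a script. Its argument "deltas" is a list of rows, each a list of 7 numbers: the turn, a rotation vector about the tool's x, y, z in units of 360 degrees (1.0 is 360 degrees), then the shift along the tool's x, y, z in units of 2 cm (1.0 is 2 cm), then the opening, from 0 (shut) to 1 (fully open). In form: [[rx, ry, rz, tx, ty, tz, hand], ...]. A call has 1 to 20 rows; each row shifts and turns the commanded pose from where the row before left it, along the tool's axes as they then stand; what a row does not reach is not made up. A row lasts 1/10 s, in which the tool goes at most 50 mm and 8.59 degrees, less where a joint would pass 70% of its speed; a pose out of reach is approached as far as the arm can. A call with a number of a shift or a turn outside -1 to 1 is refused whole. A call with a gripper value outside its range is refused whole. The fingers move at their own pace and stop on an object; "newtons" is the grip in N (left out, the last holds). Time passes only in rows, so rows that do not move let the fingers close. It gives the time, the measured TCP pose, the force, the opening and the grip force at its end, in the units of the state.
- robot.read_state(): the state, without advancing time (a new reading comes with each control period).
- robot.snapshot(name): name is "scene" or "top" or "wrist"; returns the picture (384x512x3 uint8, red, green, blue); there is no depth.
- robot.calibration(name): a dict with "camera_matrix" (3x3 intrinsics, pixels), "distortion" ([k1, k2, p1, p2, k3] as OpenCV has them; the pictures are not rectified), "position" and "attitude" of the camera in the world. Camera axes: x right, y up, looking along -z (the intrinsics and any distortion apply to the point x, -y, -z); pixel columns grow to the right and rows downward; lengths in mm; the calibration is good to about 2 mm. A picture is of the moment at which its call begins: read the wrist's pose just before it. calibration takes no time and is no camera call; for the wrist camera it gives the pose at the moment of the call.
- robot.sign_off(): hands the job in; it is judged then, once.
The state is a dict: "time": time; "joints": joint angles; "dq": joint speeds; "tau": joint torques, N m; "tool_pos": TCP position; "tool_rot": TCP orientation; "wrist_force": force on the tool from outside, world axes, zero at the start; "torque": the same for the moment, N m; "grip_width": finger opening in mm; "finger_force": force on a finger pad.
Only numpy, scipy, OpenCV 4.12 (cv2) and the standard library are available. Lean on these libraries where they do the work, as an engineer would, in place of code of your own. Each camera call takes 0.05 s, during which the arm holds its last target. There are 200 camera calls.

## Working session

There is one attempt and no reset: what is moved stays moved. The work goes in short steps, Python scripts to look and compute and a tool call to move; the robot and the scene stay as the last step left them, time stands still between calls to the robot, and variables do not carry over. Pictures are saved under pics/ and viewed, at most 10 in all, crops included, and the job is handed in when it is done.

Besides the shell and the picture viewer there is one more tool, called after ">>>" as name(argument=value, ...), one argument or row to a line, values as JSON. play_rows: Moves the arm, as the interface text tells. Shifts and turns lie within -1 to 1; 1 stands for 2 cm of shift or 360 degrees of turn. Its arguments: {"type":"object","properties":{"deltas":{"type":"array"},"newtons":{"type":"number"}},"required":["deltas"]}

```bash
mkdir -p pics
cat > h.py <<'E'
import numpy as np, cv2
from bench import robot
def snap(n,f=None):
    c=robot.calibration(n); im=robot.snapshot(n)
    if f: cv2.imwrite('pics/'+f,cv2.cvtColor(im,cv2.COLOR_RGB2BGR))
    return im,c
def ray(c,px):
    p=cv2.undistortPoints(np.array([[px]],float),np.array(c['camera_matrix'],float),np.array(c['distortion'],float))[0,0]
    d=np.array(c['attitude'])@np.array([p[0],-p[1],-1.]); return np.array(c['position'],float),d/np.linalg.norm(d)
def onz(c,px,z):
    o,d=ray(c,px); return o+d*(z-o[2])/d[2]
def tri(*cp):
    A=0;b=0
    for c,px in cp:
        o,d=ray(c,px);P=np.eye(3)-np.outer(d,d);A=A+P;b=b+P@o
    x=np.linalg.solve(A,b); return x,[np.linalg.norm((np.eye(3)-np.outer(ray(c,p)[1],ray(c,p)[1]))@(x-ray(c,p)[0])) for c,p in cp]
def proj(c,X):
    R=np.array(c['attitude']);q=R.T@(np.array(X,float)-c['position']);q=q*[1,-1,-1]
    return cv2.projectPoints(q.reshape(1,1,3),np.zeros(3),np.zeros(3),np.array(c['camera_matrix'],float),np.array(c['distortion'],float))[0].ravel()
E
python3 - <<'E'
from h import *
ims=[]
for n in ['scene','top','wrist']:
    im,c=snap(n,n+'0.png');ims.append(im);print(n,c)
print(robot.read_state())
E
```

```text
scene {'camera_matrix': array([[361.75433371,   0.        , 257.21048208],
       [  0.        , 361.75433371, 186.91051761],
       [  0.        ,   0.        ,   1.        ]]), 'distortion': array([-0.05731331,  0.        ,  0.        ,  0.        ,  0.        ]), 'position': array([1165.26279011,  222.21661727,  661.07383785]), 'attitude': array([[-0.30352428, -0.61123215,  0.73093658],
       [ 0.95277114, -0.20275678,  0.22609035],
       [ 0.01000866,  0.76503918,  0.64390595]])}
top {'camera_matrix': array([[379.37510945,   0.        , 255.3409775 ],
       [  0.        , 379.37510945, 191.74706681],
       [  0.        ,   0.        ,   1.        ]]), 'distortion': array([-0.05391804,  0.        ,  0.        ,  0.        ,  0.        ]), 'position': array([ 337.36106136,   27.44979793, 1213.98947642]), 'attitude': array([[-0.00720925,  0.98603012, -0.16641105],
       [-0.99979921, -0.00399594,  0.01963622],
       [ 0.01869694,  0.1665192 ,  0.98586093]])}
wrist {'camera_matrix': array([[308.41726241,   0.        , 255.58836836],
       [  0.        , 308.41726241, 188.03557
[... 493 characters left out ...]
2.66437518]), 'dq': array([-0.10691496, -0.13941878,  0.07075426, -0.13784443,  0.0048216 ,
        0.07938082,  0.03000134]), 'tau': array([ 2.38748427e-03, -6.28154039e+01,  8.45480058e-01, -3.72167444e+01,
        1.65660999e-02,  1.10517864e-02,  6.95754170e-05]), 'tool_pos': array([176.09735243, 599.30982256, 255.4899839 ]), 'tool_rot': array([[-9.59436156e-01,  2.81925665e-01, -4.25486944e-04],
       [ 2.81925986e-01,  9.59434998e-01, -1.49131458e-03],
       [-1.22127893e-05, -1.55077695e-03, -9.99998797e-01]]), 'wrist_force': array([ 0.02608677, -0.67294017, -0.33826435]), 'torque': array([ 0.007169  , -0.02948387,  0.04783993]), 'finger_force': 0.0, 'grip_width': 85.47676841063925}
```

View pics/scene0.png

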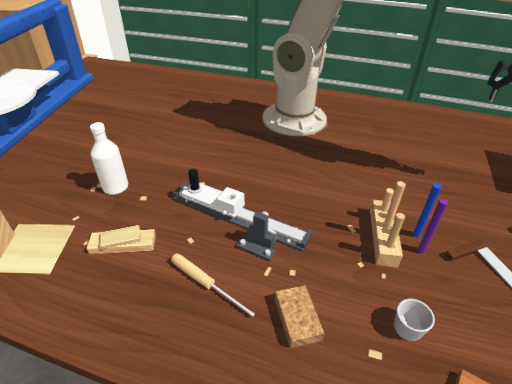

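View pics/top0.png

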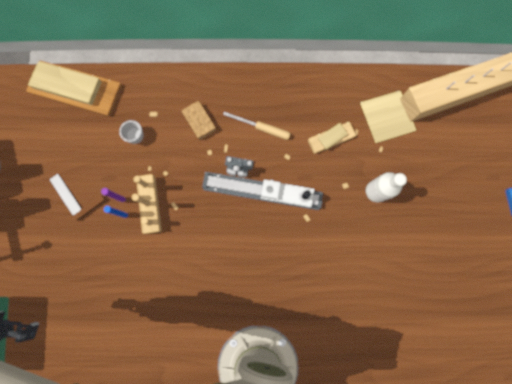

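The scene view shows the rack with three dowels near (385,230), blue and purple look-alikes at (427,210) and (432,228), and the rail from (180,195) to (305,240). It also shows the handle at (194,180), the socket at (230,197), the stop at (262,232) and the glue bottle at (110,170). In the top view, the rack is at (148,204), the rail runs (205..320,190), and the glue bottle's base is at about (375,190).

Run:
```python
import cv2,numpy as np
s=cv2.imread('pics/scene0.png');t=cv2.imread('pics/top0.png')
r=lambda i,x,y,w,h,W,H:cv2.resize(i[y:y+h,x:x+w],(W,H),interpolation=cv2.INTER_CUBIC)
a=r(s,360,170,100,100,400,300*4//3)[:300*4//3]
a=r(s,360,170,100,75*4//3,400,300);a=r(s,360,175,100,100,300,300)
b=r(s,165,160,160,100,480,300)
c=r(t,95,165,80,80,300,300)
d=r(t,195,145,140,80,480,300)
cv2.imwrite('pics/m1.png',np.vstack([np.hstack([a,b]),np.hstack([c,d])]))
```

```text
(no output)
```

View pics/m1.png

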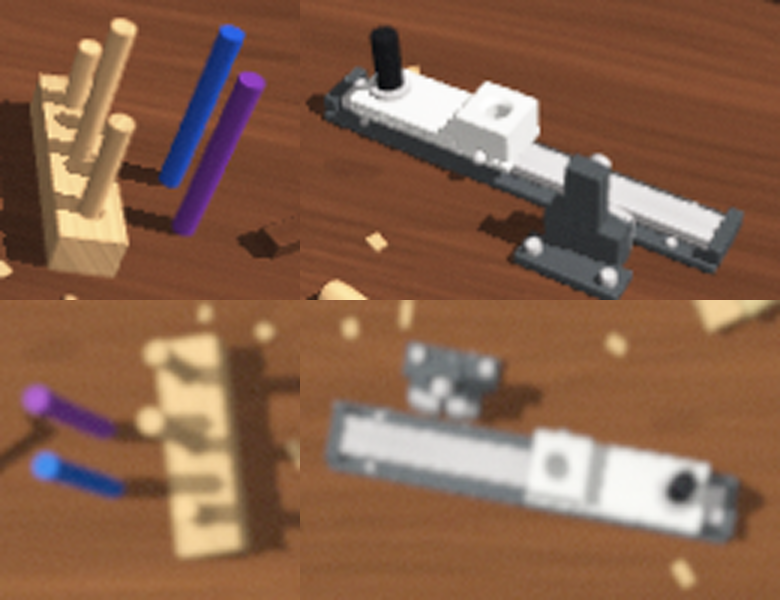

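Run:
```python
from h import *
cs=robot.calibration('scene');ct=robot.calibration('top')
S=lambda u,v:(360+u/3,175+v/3)
S2=lambda u,v:(165+(u-300)/3,160+v/3)
T=lambda u,v:(95+u/3.75,165+(v-300)/3.75)
T2=lambda u,v:(195+(u-300)/3.4286,145+(v-300)/3.75)
for n,a,b in [('long',S(124,27),T(152,421)),('mid/short',S(121,122),T(156,352)),('third',S(90,46),(147.5,212)),('blue',S(232,33),T(45,466)),('purple',S(252,80),T(36,400)),
 ('socket',S2(503,110),T2(557,464)),('handle',S2(384,33),T2(685,482))]:
    x,e=tri((cs,a),(ct,b));print(n,x.round(1),np.round(e,1))
for n,p,z in [('rack c1',T(150,345),40),('rack c2',T(216,335),40),('rack c3',T(245,553),40),('rack c4',T(177,557),40),('rail L',T2(330,405),12),('rail L2',T2(330,467),12),('rail R',T2(740,480),12),('rail R2',T2(729,540),12)]: print(n,onz(ct,p,z).round(1))
for n,p,z in [('stop a',T2(405,345),8),('stop b',T2(500,360),8),('bush top',T2(441,385),90)]: print(n,onz(ct,p,z).round(1))
for n,p,z in [('stopS a',S2(513,257),6),('stopS b',S2(622,296),6),('stop top a',S2(570,160),96),('stop top b',S2(607,168),96)]: print(n,onz(cs,p,z).round(1))
```

```text
long [499.5 341.7 169. ] [1.1 1.1]
mid/short [559.4 351.  132. ] [0. 0.]
third [464.  324.6 117.3] [5.3 5.3]
blue [467.3 422.7 159.2] [0.3 0.3]
purple [517.5 433.  158.8] [0.6 0.6]
socket [540.3 -37.9  61.4] [2.9 2.9]
handle [ 519.3 -149.5   99.4] [0.5 0.5]
rack c1 [584.3 383.9  40. ]
rack c2 [592.7 328.4  40. ]
rack c3 [409.5 297.7  40. ]
rack c4 [406.4 353.7  40. ]
rail L [602.5 170.   12. ]
rail L2 [548.1 169.2  12. ]
rail R [ 535.3 -216.    12. ]
rail R2 [ 483.3 -203.7   12. ]
stop a [656.7  99.9   8. ]
stop b [642.9   9.3   8. ]
bush top [601.5  62.9  90. ]
stopS a [642.5  10.    6. ]
stopS b [653.  102.1   6. ]
stop top a [612.7  46.9  96. ]
stop top b [612.1  75.5  96. ]
```

>>> play_rows(
  deltas=[
    [0, 0, -0.018, 0, 0, 0, 1],
    [0, 0, -0.018, 0, 0, 0, 1],
    [0, 0, -0.018, 0, 0, 0, 1],
    [0, 0, -0.018, 0, 0, 0, 1],
    [0, 0, 0, -0.5, -0.56, 0, 1],
    [0, 0, 0, -0.86, -0.96, 0, 1],
    [0, 0, 0, -0.86, -0.96, 0, 1],
    [0, 0, 0, -0.86, -0.96, 0, 1],
    [0, 0, 0, -0.86, -0.96, 0, 1],
    [0, 0, 0, -0.86, -0.96, 0, 1],
    [0, 0, 0, -0.86, -0.96, 0, 1],
    [0, 0, 0, -0.86, -0.96, 0, 1],
    [0, 0, 0, -0.86, -0.96, 0, 1],
    [0, 0, 0, -0.86, -0.96, 0, 1],
    [0, 0, 0, -0.86, -0.96, 0, 1],
    [0, 0, 0, -0.86, -0.96, 0, 1],
    [0, 0, 0, -0.86, -0.96, 0, 1],
    [0, 0, 0, -0.86, -0.96, 0, 1],
    [0, 0, 0, -0.86, -0.96, 0, 1],
    [0, 0, 0, -0.86, -0.96, 0, 1],
  ],
  newtons=40,
)

```text
time: 2.15
tool_pos: [491.3, 346.9, 256.2]
tool_rot: [[-0.987, -0.161, -0.0], [-0.161, 0.987, -0.0], [0.0, -0.0, -1.0]]
wrist_force: [1.1, 1.4, 0.5]
grip_width: 85.4
finger_force: 0.0
```

>>> play_rows(
  deltas=[
    [0, 0, 0, -0.5, -0.56, 0, 1],
    [0, 0, 0, -0.3, -0.3, 0, 1],
    [0, 0, 0, 0, 0, 0, 1],
    [0, 0, 0, 0, 0, 0, 1],
  ],
)

```text
time: 2.55
tool_pos: [507.9, 335.7, 256.2]
tool_rot: [[-0.986, -0.166, -0.001], [-0.166, 0.986, 0.0], [0.001, 0.001, -1.0]]
wrist_force: [0.6, 0.5, 0.2]
grip_width: 85.5
finger_force: 0.0
```

Run:
```python
from h import *
s=robot.read_state();print(s['time'],s['tool_pos'],s['tool_rot'],s['joints'],s['wrist_force'])
im,c=snap('wrist','w1.png')
print(proj(c,[499.5,341.7,169]),proj(c,[467,423,159]))
```

```text
2.55 [507.86734    335.65711815 256.19670732] [[-9.86045743e-01 -1.66473028e-01 -7.24096799e-04]
 [-1.66473388e-01  9.86045837e-01  4.67180929e-04]
 [ 6.36219611e-04  5.81204613e-04 -9.99999629e-01]] [-43.1195546   19.94628535   8.91748663  81.57469835  -3.13736783
  78.73676209  65.46805449] [0.59893348 0.5071846  0.20978032]
[265.31746947 192.18512711] [384.07589658 163.60680832]
```

View pics/w1.png

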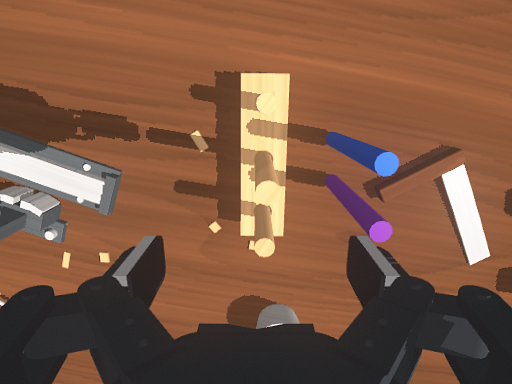

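The wrist view shows the long dowel's top disc at about (266,187), the middle dowel's at (264,246) and the short dowel's at (265,102). Blue and purple are clear to the right at (387,163) and (380,231).

Run:
```python
from h import *
im=cv2.cvtColor(cv2.imread('pics/w1.png'),cv2.COLOR_BGR2RGB);c=robot.calibration('wrist')
p=im[140:210,240:292];g=p.astype(int)
print(g[::4,26].tolist())
print(g[46,::3].tolist())
# top disc: bright lower disc
rows=[(y+140,[x+240 for x in range(52) if p[y,x,2]>g[47,26,2]-12]) for y in range(20,70)]
for y,x in rows[::3]: print(y,min(x,default=0),max(x,default=0),len(x))
for q in [(266,186),(266,188)]: print(onz(c,q,169).round(1))
```

```text
[[254, 231, 166], [253, 233, 165], [254, 233, 168], [173, 131, 92], [167, 127, 89], [162, 123, 85], [157, 118, 82], [164, 124, 86], [166, 125, 88], [166, 125, 89], [205, 154, 107], [254, 239, 174], [254, 237, 172], [254, 236, 170], [254, 237, 171], [254, 232, 164], [253, 226, 157], [183, 139, 97]]
[[149, 101, 67], [254, 234, 164], [254, 236, 172], [254, 236, 170], [254, 237, 171], [172, 127, 87], [255, 245, 179], [254, 239, 174], [254, 239, 173], [254, 237, 171], [254, 237, 170], [254, 237, 171], [254, 235, 169], [254, 227, 156], [238, 188, 128], [185, 126, 84], [158, 98, 65], [159, 100, 65]]
160 274 285 8
163 273 285 9
166 241 285 22
169 241 285 15
172 241 247 7
175 241 247 7
178 241 248 8
181 241 269 12
184 241 275 30
187 241 284 40
190 241 284 37
193 241 284 40
196 241 283 39
199 242 283 35
202 256 283 23
205 270 283 12
208 272 283 10
[494.8 341.7 169. ]
[496.2 342.  169. ]
```

>>> play_rows(
  deltas=[
    [0, 0, 0, 0.39, 0.37, 0, 1],
    [0, 0, 0, 0, 0, 0.5, 1],
    [0, 0, 0, 0, 0, 0.8, 1],
    [0, 0, 0, 0, 0, 0.9, 1],
    [0, 0, 0, 0, 0, 0.9, 1],
    [0, 0, 0, 0, 0, 0.8, 1],
    [0, 0, 0, 0, 0, 0.8, 1],
    [0, 0, 0, 0, 0, 0.7, 1],
    [0, 0, 0, 0, 0, 0.35, 1],
    [0, 0, 0, 0, 0, 0, 1],
    [0, 0, 0, 0, 0, 0, 0],
    [0, 0, 0, 0, 0, 0, 0],
    [0, 0, 0, 0, 0, 0, 0],
    [0, 0, 0, 0, 0, 0, 0],
    [0, 0, 0, 0, 0, 0, 0],
    [0, 0, 0, 0, 0, 0, 0],
    [0, 0, 0, 0, 0, 0, 0],
    [0, 0, 0, 0, 0, 0, 0],
  ],
  newtons=30,
)

```text
time: 4.4
tool_pos: [499.9, 341.0, 141.7]
tool_rot: [[-0.986, -0.166, 0.001], [-0.166, 0.986, 0.001], [-0.001, 0.001, -1.0]]
wrist_force: [-0.4, 0.5, 4.3]
grip_width: 17.2
finger_force: 29.6
```

>>> play_rows(
  deltas=[
    [0, 0, 0, 0, 0, -0.3, 0],
    [0, 0, 0, 0, 0, -0.6, 0],
    [0, 0, 0, 0, 0, -0.7, 0],
    [0, 0, 0, 0, 0, -0.8, 0],
    [0, 0, 0, 0, 0, -0.8, 0],
    [0, 0, 0, 0, 0, -0.7, 0],
    [0, 0, 0, 0, 0, -0.4, 0],
    [0, 0, 0, 0, 0, -0.2, 0],
    [0, 0, 0.018, 0, 0, 0, 0],
    [0, 0, 0.018, 0, 0, 0, 0],
    [0, 0, 0.018, 0, 0, 0, 0],
    [0, 0, 0, -0.13, -0.46, 0, 0],
    [0, 0, 0, -0.26, -0.92, 0, 0],
    [0, 0, 0, -0.26, -0.92, 0, 0],
    [0, 0, 0, -0.26, -0.92, 0, 0],
    [0, 0, 0, -0.26, -0.92, 0, 0],
    [0, 0, 0, -0.26, -0.92, 0, 0],
    [0, 0, 0, -0.26, -0.92, 0, 0],
    [0, 0, 0, -0.26, -0.92, 0, 0],
    [0, 0, 0, -0.26, -0.92, 0, 0],
  ],
)

```text
time: 6.4
tool_pos: [516.5, 176.2, 231.5]
tool_rot: [[-0.985, 0.173, 0.0], [0.173, 0.985, 0.0], [-0.0, 0.0, -1.0]]
wrist_force: [0.7, -0.4, -0.1]
grip_width: 17.0
finger_force: 29.4
```

>>> play_rows(
  deltas=[
    [0, 0, 0, -0.26, -0.92, 0, 0],
    [0, 0, 0, -0.26, -0.92, 0, 0],
    [0, 0, 0, -0.26, -0.92, 0, 0],
    [0, 0, 0, -0.26, -0.92, 0, 0],
    [0, 0, 0, -0.26, -0.92, 0, 0],
    [0, 0, 0, -0.26, -0.92, 0, 0],
    [0, 0, 0, -0.26, -0.92, 0, 0],
    [0, 0, 0, -0.26, -0.92, 0, 0],
    [0, 0, 0, -0.26, -0.92, 0, 0],
    [0, 0, 0, -0.15, -0.5, 0, 0],
    [0, 0, 0, 0, 0, 0, 0],
    [0, 0, 0, 0, 0, 0, 0],
    [0, 0, 0, 0, 0, 0, 0],
  ],
)

```text
time: 7.7
tool_pos: [535.2, -1.3, 231.2]
tool_rot: [[-0.985, 0.17, -0.0], [0.17, 0.985, 0.001], [0.0, 0.0, -1.0]]
wrist_force: [0.1, 0.4, -0.3]
grip_width: 17.2
finger_force: 29.4
```

Run:
```python
from h import *
s=robot.read_state();print(s['time'],s['tool_pos'],s['tool_rot'],s['wrist_force'],s['grip_width'])
w,c=snap('wrist','w2.png'); print(proj(c,[540.3,-37.9,62]),proj(c,[519.3,-149.5,100]))
sc,cs=snap('scene','s2.png')
p=s['tool_pos'];q=proj(cs,p);print('tcp in scene',q)
b=cv2.resize(sc[100:250,160:320],(512,480),interpolation=cv2.INTER_CUBIC)
cv2.imwrite('pics/m2.png',cv2.cvtColor(b,cv2.COLOR_RGB2BGR))
```

```text
7.7 [535.21341409  -1.33039764 231.20731212] [[-9.85424993e-01  1.70110327e-01 -2.46508750e-04]
 [ 1.70110186e-01  9.85424915e-01  5.10895378e-04]
 [ 3.29824444e-04  4.61515425e-04 -9.99999839e-01]] [ 0.12152785  0.41275212 -0.30963122] 17.213770906550085
[218.64876966 186.967693  ] [ 82.78463828 196.53978615]
tcp in scene [245.25864641 140.32221251]
```

View pics/w2.png

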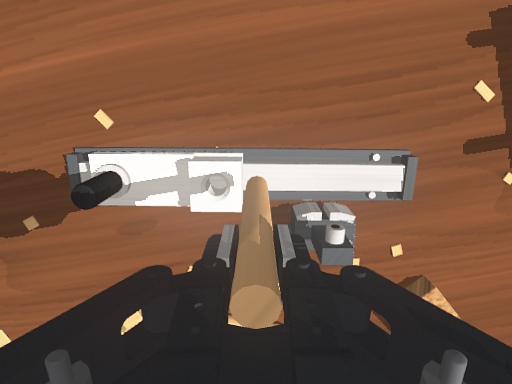

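View pics/m2.png

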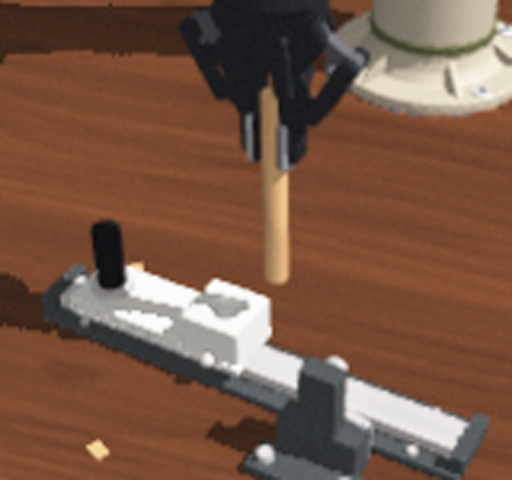

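The wrist view shows the dowel foot at about (257,184), the socket mouth at (219,184), the handle top near (84,196) and the bush at (335,233). The crop shows the dowel hanging straight, with its foot at (277,278), which is scene pixel (246.6,187).

Run:
```python
from h import *
w=cv2.imread('pics/w2.png');c=robot.calibration('wrist');cs=robot.calibration('scene')
p=np.array([535.2,-1.3])
for z in [101,120,170]: print(z,'wrist',proj(c,[*p,z]),'scene',proj(cs,[*p,z]))
hsv=cv2.cvtColor(w,cv2.COLOR_BGR2HSV)
m=cv2.inRange(hsv,(8,70,60),(30,255,255))
for y in range(170,225,4):
    xs=[x for x in range(235,282) if hsv[y,x,1]>70 and hsv[y,x,2]>110]
    print(y,min(xs,default=0),max(xs,default=0))
print(cv2.cvtColor(w,cv2.COLOR_BGR2GRAY)[166:206:2,219].tolist())
print(cv2.cvtColor(w,cv2.COLOR_BGR2GRAY)[184,196:246:2].tolist())
s=cv2.imread('pics/s2.png');print(s[180:194,246].tolist());print(s[180,238:256].tolist())
print(cv2.cvtColor(s,cv2.COLOR_BGR2GRAY)[185:206,218:246].tolist())
for q in [(219,184)]:print(onz(c,q,62),onz(c,(335,233),90))
```

```text
101 wrist [254.9367713  186.18530659] scene [245.87077301 186.09895261]
120 wrist [254.87963266 192.54720106] scene [245.78964035 179.9697553 ]
170 wrist [254.67741577 215.09160369] scene [245.56669069 162.97955177]
170 0 0
174 0 0
178 251 263
182 248 265
186 246 266
190 246 267
194 245 268
198 245 268
202 243 281
206 242 277
210 242 270
214 235 270
218 235 271
222 235 271
[253, 253, 254, 249, 163, 174, 187, 181, 187, 186, 184, 176, 156, 156, 154, 229, 240, 245, 252, 252]
[187, 186, 181, 171, 169, 145, 147, 198, 184, 187, 185, 186, 186, 185, 186, 180, 170, 185, 185, 255, 253, 253, 254, 232, 241]
[[107, 154, 196], [108, 155, 196], [109, 156, 197], [109, 156, 196], [109, 156, 196], [110, 156, 199], [109, 156, 198], [109, 157, 198], [84, 123, 167], [51, 77, 125], [43, 68, 118], [46, 72, 120], [46, 72, 118], [48, 71, 120]]
[[50, 73, 124], [50, 75, 123], [51, 74, 123], [48, 73, 122], [60, 88, 129], [79, 112, 147], [86, 124, 160], [98, 140, 181], [107, 154, 196], [118, 168, 212], [128, 182, 225], [119, 172, 216], [75, 112, 163], [51, 78, 133], [54, 80, 134], [55, 83, 136], [50, 78, 135], [
[... 2246 characters left out ...]
251, 249, 243, 240, 238, 239, 239, 238, 230, 155, 86], [158, 160, 160, 160, 160, 165, 186, 207, 216, 237, 248, 250, 250, 250, 250, 250, 250, 249, 245, 239, 239, 239, 239, 239, 238, 238, 215, 87], [161, 159, 161, 159, 159, 158, 159, 160, 167, 185, 213, 226, 237, 247, 250, 250, 249, 246, 239, 239, 238, 239, 239, 238, 239, 240, 228, 86], [160, 161, 160, 160, 157, 159, 158, 160, 159, 159, 160, 165, 185, 216, 237, 246, 247, 239, 238, 239, 239, 239, 238, 237, 240, 236, 202, 86], [161, 160, 161, 161, 159, 159, 161, 159, 160, 158, 161, 159, 159, 163, 185, 217, 235, 237, 239, 238, 239, 239, 238, 239, 236, 214, 138, 89]]
[537.50814591 -37.03755054  62.        ] [594.31552679  62.93917295  90.        ]
```

>>> play_rows(
  deltas=[
    [0, 0, 0, -0.1, -0.4, 0, 0],
    [0, 0, 0, -0.2, -0.8, 0, 0],
    [0, 0, 0, -0.13, -0.62, 0, 0],
    [0, 0, 0, 0, 0, 0.5, 0],
    [0, 0, 0, 0, 0, 0.6, 0],
    [0, 0, 0, 0, 0, 0.2, 0],
    [0, 0, 0, 0, 0, 0, 0],
    [0, 0, 0, 0, 0, 0, 0],
    [0, 0, 0, 0, 0, 0, 0],
  ],
)

```text
time: 8.7
tool_pos: [537.8, -39.5, 205.6]
tool_rot: [[-0.985, 0.171, 0.0], [0.171, 0.985, 0.0], [-0.0, 0.0, -1.0]]
wrist_force: [-0.8, 0.4, -0.4]
grip_width: 17.3
finger_force: 29.4
```

Run:
```python
from h import *
s=robot.read_state();print(s['time'],s['tool_pos'],s['wrist_force'])
w,c=snap('wrist','w3.png'); sc,cs=snap('scene','s3.png')
p=s['tool_pos']
print(proj(c,[*p[:2],p[2]-131.7]),proj(cs,[*p[:2],p[2]-131.7]))
a=cv2.resize(w[140:230,180:300],(480,360),interpolation=cv2.INTER_CUBIC)
b=cv2.resize(sc[160:220,200:260],(320,320),interpolation=cv2.INTER_CUBIC)
b=cv2.copyMakeBorder(b,0,40,0,0,cv2.BORDER_CONSTANT)
cv2.imwrite('pics/m3.png',cv2.cvtColor(np.hstack([a,b]),cv2.COLOR_RGB2BGR))
```

```text
8.7 [537.80246664 -39.48204583 205.6054445 ] [-0.7566523   0.37282659 -0.41216914]
[254.91766145 185.69960747] [231.06621511 192.00554563]
```

View pics/m3.png

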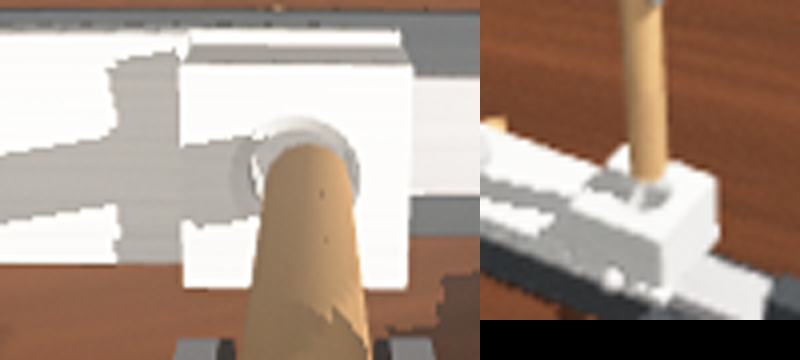

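The crops show the foot just above the mouth, about 3 px right of the ring centre in the wrist view. The block top spans x 181–411 and y 65–288. In the scene crop the foot is at (650,180) and the block-top centre is at about (644,188).

Run:
```python
from h import *
c=robot.calibration('wrist');cs=robot.calibration('scene')
W=lambda u,v:(180+u/4-.375,140+v/4-.375);S=lambda u,v:(200+(u-480)/5.333-.4,160+v/5.333-.4)
fw=onz(c,W(308,182),74);sw=onz(c,W(296,177),62);fs=onz(cs,S(649,174),74);ss=onz(cs,S(644,188),62)
print(fw,sw,fs,ss)
R=robot.read_state()['tool_rot']
for d in (sw-fw,ss-fs): print(d.round(1),(R.T@d).round(1))
print(tri((c,W(296,177)),(cs,S(644,188))),tri((c,W(308,182)),(cs,S(649,174))))
```

```text
[537.56744123 -38.1470606   74.        ] [539.15591394 -41.06537401  62.        ] [538.51299478 -38.61755257  74.        ] [535.8297473  -42.61004751  62.        ]
[  1.6  -2.9 -12. ] [-2.1 -2.6 12. ]
[ -2.7  -4.  -12. ] [ 2.  -4.4 12. ]
(array([538.55973439, -41.18037821,  64.6371358 ]), [np.float64(0.26255779772423166), np.float64(0.26255779772419696)]) (array([537.83453573, -38.51525662,  73.41939618]), [np.float64(0.3593799713934569), np.float64(0.359379971393472)])
```

>>> play_rows(
  deltas=[
    [0, 0, 0, -0.04, -0.135, 0, 0],
    [0, 0, 0, 0, 0, 0, 0],
    [0, 0, 0, 0, 0, 0.2, 0],
    [0, 0, 0, 0, 0, 0.2, 0],
    [0, 0, 0, 0, 0, 0.2, 0],
    [0, 0, 0, 0, 0, 0.2, 0],
    [0, 0, 0, 0, 0, 0.2, 0],
    [0, 0, 0, 0, 0, 0, 0],
  ],
)

```text
time: 9.6
tool_pos: [537.7, -42.5, 184.6]
tool_rot: [[-0.985, 0.172, -0.001], [0.172, 0.985, -0.0], [0.001, -0.0, -1.0]]
wrist_force: [0.3, 1.1, -0.4]
grip_width: 17.0
finger_force: 29.4
```

>>> play_rows(
  deltas=[
    [0, 0, 0, 0, 0, 0.2, 0],
    [0, 0, 0, 0, 0, 0.2, 0],
    [0, 0, 0, 0, 0, 0.2, 0],
    [0, 0, 0, 0, 0, 0.2, 0],
    [0, 0, 0, 0, 0, 0.15, 0],
    [0, 0, 0, 0, 0, 0.1, 0],
    [0, 0, 0, 0, 0, 0, 0],
  ],
)

```text
time: 10.3
tool_pos: [537.8, -42.5, 163.9]
tool_rot: [[-0.985, 0.172, -0.0], [0.172, 0.985, -0.0], [0.0, -0.0, -1.0]]
wrist_force: [1.0, 0.2, -1.1]
grip_width: 17.1
finger_force: 29.4
```

>>> play_rows(
  deltas=[
    [0, 0, 0, 0, 0, 0.05, 0],
    [0, 0, 0, 0, 0, 0.05, 0],
    [0, 0, 0, 0, 0, 0.05, 0],
    [0, 0, 0, 0, 0, 0, 0],
  ],
)

```text
time: 10.7
tool_pos: [538.1, -42.6, 161.6]
tool_rot: [[-0.985, 0.172, 0.001], [0.172, 0.985, 0.0], [-0.001, 0.0, -1.0]]
wrist_force: [0.6, 0.7, 3.5]
grip_width: 17.6
finger_force: 29.7
```

>>> play_rows(
  deltas=[
    [0, 0, 0, 0, 0, 0, 0.5],
    [0, 0, 0, 0, 0, 0, 1],
    [0, 0, 0, 0, 0, 0, 1],
    [0, 0, 0, 0, 0, 0, 1],
    [0, 0, 0, 0, 0, 0, 1],
    [0, 0, 0, 0, 0, 0, 1],
    [0, 0, 0, 0, 0, -0.3, 1],
    [0, 0, 0, 0, 0, -0.6, 1],
    [0, 0, 0, 0, 0, -0.8, 1],
    [0, 0, 0, 0, 0, -0.8, 1],
    [0, 0, 0, 0, 0, -0.8, 1],
    [0, 0, 0, 0, 0, -0.6, 1],
    [0, 0, 0, 0, 0, 0, 1],
    [0, 0, 0, 0, 0, 0, 1],
  ],
)

```text
time: 12.1
tool_pos: [537.9, -42.6, 239.3]
tool_rot: [[-0.985, 0.172, 0.0], [0.172, 0.985, 0.0], [-0.0, 0.0, -1.0]]
wrist_force: [-0.3, -0.3, -1.3]
grip_width: 85.6
finger_force: 0.0
```

>>> play_rows(
  deltas=[
    [0, 0, 0, 0, -0.4, 0, 1],
    [0, 0, 0, 0, -0.9, 0, 1],
    [0, 0, 0, 0, -0.9, 0, 1],
    [0, 0, 0, 0, -0.9, 0, 1],
    [0, 0, 0, 0, -0.9, 0, 1],
    [0, 0, 0, 0, -0.9, 0, 1],
    [0, 0, 0, 0, -0.55, 0, 1],
    [0, 0, 0, 0, 0, 0, 1],
    [0, 0, 0, 0, 0, 0, 1],
    [0, 0, 0, 0, 0, 0, 1],
  ],
)

```text
time: 13.1
tool_pos: [519.4, -148.8, 239.0]
tool_rot: [[-0.985, 0.17, -0.0], [0.17, 0.985, 0.0], [0.001, 0.0, -1.0]]
wrist_force: [0.1, 0.6, -0.9]
grip_width: 85.2
finger_force: 0.0
```

Run:
```python
from h import *
s=robot.read_state();print(s['time'],s['tool_pos'],s['wrist_force'])
w,c=snap('wrist','w4.png'); sc,cs=snap('scene','s4.png')
print('handle',proj(c,[519.2,-149.9,100]),proj(cs,[519.2,-149.9,100]),'dowel top',proj(c,[538,-41.5,190]),proj(cs,[538,-41.5,190]))
a=w[90:310,:450]
b=cv2.resize(sc[120:260,160:320],(350,306),interpolation=cv2.INTER_CUBIC)
a=cv2.copyMakeBorder(a,0,86,0,0,cv2.BORDER_CONSTANT)
cv2.imwrite('pics/m4.png',cv2.cvtColor(np.hstack([a,b]),cv2.COLOR_RGB2BGR))
```

```text
13.1 [ 519.40903115 -148.75614315  239.02180725] [ 0.09143119  0.59658718 -0.93174285]
handle [253.57518771 183.63730953] [192.6596608  170.73953236] dowel top [437.26248632 222.04761444] [228.3515486  153.25694112]
```

View pics/m4.png

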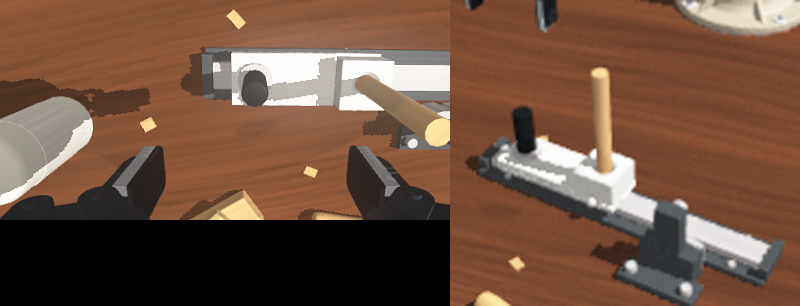

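The crop shows the dowel upright in the socket with its top where predicted. The handle top is at wrist pixel (255,185), and the bottle stands clear at left.

>>> play_rows(
  deltas=[
    [0, 0, 0, 0, -0.03, 0.4, 1],
    [0, 0, 0, 0, 0, 0.9, 1],
    [0, 0, 0, 0, 0, 0.9, 1],
    [0, 0, 0, 0, 0, 0.9, 1],
    [0, 0, 0, 0, 0, 0.9, 1],
    [0, 0, 0, 0, 0, 0.9, 1],
    [0, 0, 0, 0, 0, 0.9, 1],
    [0, 0, 0, 0, 0, 0.8, 1],
    [0, 0, 0, 0, 0, 0.6, 1],
    [0, 0, 0, 0, 0, 0.4, 1],
    [0, 0, 0, 0, 0, 0.3, 1],
    [0, 0, 0, 0, 0, 0, 1],
    [0, 0, 0, 0, 0, 0, 0],
    [0, 0, 0, 0, 0, 0, 0],
    [0, 0, 0, 0, 0, 0, 0],
    [0, 0, 0, 0, 0, 0, 0],
    [0, 0, 0, 0, 0, 0, 0],
    [0, 0, 0, 0, 0, 0, 0],
    [0, 0, 0, 0, 0, 0, 0],
  ],
  newtons=60,
)

```text
time: 15.1
tool_pos: [519.3, -150.5, 81.8]
tool_rot: [[-0.985, 0.172, 0.001], [0.172, 0.985, 0.0], [-0.001, 0.0, -1.0]]
wrist_force: [-2.8, 0.3, 6.6]
grip_width: 22.7
finger_force: 58.5
```

>>> play_rows(
  deltas=[
    [0, 0, 0, 0, 0.2, 0, 0],
    [0, 0, 0, 0, 0.4, 0, 0],
    [0, 0, 0, 0, 0.4, 0, 0],
    [0, 0, 0, 0, 0.4, 0, 0],
    [0, 0, 0, 0, 0.4, 0, 0],
    [0, 0, 0, 0, 0.4, 0, 0],
    [0, 0, 0, 0, 0.4, 0, 0],
    [0, 0, 0, 0, 0.4, 0, 0],
    [0, 0, 0, 0, 0.4, 0, 0],
    [0, 0, 0, 0, 0.2, 0, 0],
    [0, 0, 0, 0, 0, 0, 0],
    [0, 0, 0, 0, 0, 0, 0],
  ],
)

```text
time: 16.3
tool_pos: [532.3, -78.5, 81.8]
tool_rot: [[-0.985, 0.171, 0.002], [0.171, 0.985, 0.001], [-0.001, 0.001, -1.0]]
wrist_force: [0.6, 1.4, 5.5]
grip_width: 22.9
finger_force: 58.6
```

>>> play_rows(
  deltas=[
    [0, 0, 0, 0, 0.2, 0, 0],
    [0, 0, 0, 0, 0.2, 0, 0],
    [0, 0, 0, 0, 0.2, 0, 0],
    [0, 0, 0, 0, 0.2, 0, 0],
    [0, 0, 0, 0, 0.2, 0, 0],
    [0, 0, 0, 0, 0, 0, 0],
  ],
)

```text
time: 16.9
tool_pos: [535.6, -60.1, 81.8]
tool_rot: [[-0.985, 0.172, 0.001], [0.172, 0.985, -0.001], [-0.002, -0.001, -1.0]]
wrist_force: [0.6, -2.0, 6.3]
grip_width: 23.0
finger_force: 58.8
```

Run:
```python
from h import *
s=robot.read_state();print(s['time'],s['tool_pos'],s['wrist_force'],s['grip_width'])
w,c=snap('wrist','w5.png'); sc,cs=snap('scene','s5.png'); t,ct=snap('top','t5.png')
b=cv2.resize(sc[130:270,190:330],(400,400),interpolation=cv2.INTER_CUBIC)
a=cv2.resize(t[140:220,200:280],(400,400),interpolation=cv2.INTER_CUBIC)
cv2.imwrite('pics/m5.png',cv2.cvtColor(np.hstack([a,b]),cv2.COLOR_RGB2BGR))
```

```text
16.9 [535.57463451 -60.07651098  81.8130095 ] [ 0.61342925 -1.98398553  6.32378505] 22.966180985252738
```

View pics/m5.png

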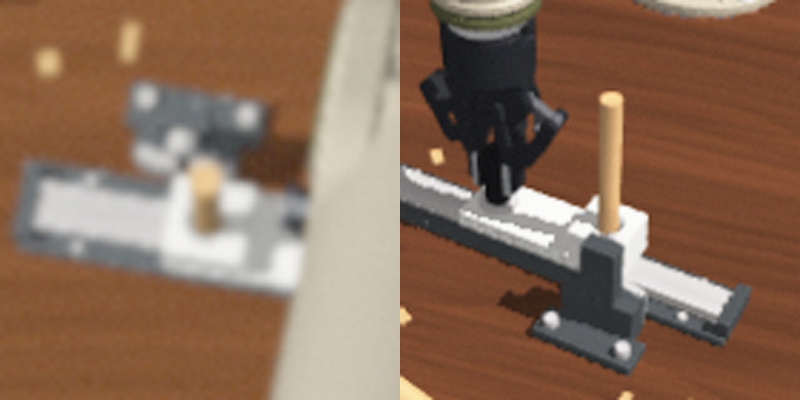

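The dowel is still upright in the socket, about 20 mm short of the stop's centre along the rail. The gripper holds the handle.

>>> play_rows(
  deltas=[
    [0, 0, 0, 0, 0.1, 0, 0],
    [0, 0, 0, 0, 0.1, 0, 0],
    [0, 0, 0, 0, 0.1, 0, 0],
    [0, 0, 0, 0, 0.1, 0, 0],
    [0, 0, 0, 0, 0, 0, 0],
  ],
)

```text
time: 17.55
tool_pos: [537.0, -52.2, 81.8]
tool_rot: [[-0.985, 0.172, 0.002], [0.172, 0.985, -0.001], [-0.002, -0.0, -1.0]]
wrist_force: [1.8, -1.9, 5.8]
grip_width: 22.5
finger_force: 58.9
```

>>> play_rows(
  deltas=[
    [0, 0, 0, 0, 0.1, 0, 0],
    [0, 0, 0, 0, 0.1, 0, 0],
    [0, 0, 0, 0, 0, 0, 0],
  ],
)

```text
time: 17.85
tool_pos: [537.8, -47.8, 81.8]
tool_rot: [[-0.985, 0.172, 0.002], [0.172, 0.985, -0.0], [-0.002, 0.0, -1.0]]
wrist_force: [2.1, -1.4, 5.3]
grip_width: 22.7
finger_force: 58.9
```

>>> play_rows(
  deltas=[
    [0, 0, 0, 0, 0.1, 0, 0],
    [0, 0, 0, 0, 0, 0, 0],
  ],
)

```text
time: 18.05
tool_pos: [538.2, -45.9, 81.8]
tool_rot: [[-0.985, 0.172, 0.002], [0.172, 0.985, -0.0], [-0.002, 0.0, -1.0]]
wrist_force: [1.8, -0.6, 4.8]
grip_width: 22.8
finger_force: 58.9
```

>>> play_rows(
  deltas=[
    [0, 0, 0, 0, 0.1, 0, 0],
    [0, 0, 0, 0, 0, 0, 0],
  ],
)

```text
time: 18.25
tool_pos: [538.5, -43.9, 81.8]
tool_rot: [[-0.985, 0.172, 0.002], [0.172, 0.985, -0.0], [-0.002, 0.0, -1.0]]
wrist_force: [1.9, -1.7, 5.3]
grip_width: 22.8
finger_force: 58.9
```

>>> play_rows(
  deltas=[
    [0, 0, 0, 0, 0.05, 0, 0],
    [0, 0, 0, 0, 0, 0, 0],
  ],
)

```text
time: 18.45
tool_pos: [538.7, -42.9, 81.8]
tool_rot: [[-0.985, 0.172, 0.002], [0.172, 0.985, -0.0], [-0.002, 0.0, -1.0]]
wrist_force: [1.5, -1.4, 4.7]
grip_width: 22.6
finger_force: 58.9
```

>>> play_rows(
  deltas=[
    [0, 0, 0, 0, 0.05, 0, 0],
    [0, 0, 0, 0, 0, 0, 0],
  ],
)

```text
time: 18.65
tool_pos: [538.9, -41.6, 81.8]
tool_rot: [[-0.985, 0.171, 0.002], [0.171, 0.985, 0.0], [-0.002, 0.0, -1.0]]
wrist_force: [1.8, -0.0, 5.5]
grip_width: 22.4
finger_force: 58.9
```

>>> play_rows(
  deltas=[
    [0, 0, 0, 0, 0.05, 0, 0],
    [0, 0, 0, 0, 0, 0, 0],
  ],
)

```text
time: 18.85
tool_pos: [539.2, -40.4, 81.8]
tool_rot: [[-0.985, 0.171, 0.002], [0.171, 0.985, 0.0], [-0.002, 0.001, -1.0]]
wrist_force: [3.3, 0.8, 4.9]
grip_width: 22.5
finger_force: 58.9
```

>>> play_rows(
  deltas=[
    [0, 0, 0, 0, 0.05, 0, 0],
    [0, 0, 0, 0, 0, 0, 0],
  ],
)

```text
time: 19.05
tool_pos: [539.4, -38.8, 81.8]
tool_rot: [[-0.985, 0.171, 0.002], [0.171, 0.985, 0.001], [-0.002, 0.001, -1.0]]
wrist_force: [2.6, 2.2, 5.0]
grip_width: 22.7
finger_force: 59.0
```

>>> play_rows(
  deltas=[
    [0, 0, 0, 0, 0.04, 0, 0],
    [0, 0, 0, 0, 0, 0, 0],
    [0, 0, 0, 0, 0, 0, 0],
  ],
)

```text
time: 19.35
tool_pos: [539.4, -38.6, 81.8]
tool_rot: [[-0.985, 0.171, 0.002], [0.171, 0.985, 0.001], [-0.002, 0.001, -1.0]]
wrist_force: [2.9, 1.2, 4.9]
grip_width: 22.6
finger_force: 59.0
```

>>> play_rows(
  deltas=[
    [0, 0, 0, 0, 0.04, 0, 0],
    [0, 0, 0, 0, 0, 0, 0],
    [0, 0, 0, 0, 0, 0, 0],
  ],
)

```text
time: 19.65
tool_pos: [539.6, -38.0, 81.8]
tool_rot: [[-0.985, 0.171, 0.002], [0.171, 0.985, 0.0], [-0.002, 0.001, -1.0]]
wrist_force: [2.6, 1.1, 5.0]
grip_width: 23.0
finger_force: 59.0
```

>>> play_rows(
  deltas=[
    [0, 0, 0, 0, 0.03, 0, 0],
    [0, 0, 0, 0, 0, 0, 0],
    [0, 0, 0, 0, 0, 0, 0],
  ],
)

```text
time: 19.95
tool_pos: [539.6, -37.7, 81.8]
tool_rot: [[-0.985, 0.171, 0.002], [0.171, 0.985, 0.0], [-0.002, 0.0, -1.0]]
wrist_force: [2.8, -0.8, 5.6]
grip_width: 22.8
finger_force: 59.0
```

>>> play_rows(
  deltas=[
    [0, 0, 0, 0, 0.03, 0, 0],
    [0, 0, 0, 0, 0, 0, 0],
    [0, 0, 0, 0, 0, 0, 0],
  ],
)

```text
time: 20.25
tool_pos: [539.6, -37.5, 81.8]
tool_rot: [[-0.985, 0.172, 0.002], [0.172, 0.985, -0.0], [-0.002, -0.0, -1.0]]
wrist_force: [2.4, -1.2, 5.1]
grip_width: 22.8
finger_force: 59.0
```

>>> play_rows(
  deltas=[
    [0, 0, 0, 0, 0.04, 0, 0],
    [0, 0, 0, 0, 0, 0, 0],
    [0, 0, 0, 0, 0, 0, 0],
  ],
)

```text
time: 20.55
tool_pos: [539.7, -37.2, 81.8]
tool_rot: [[-0.985, 0.172, 0.002], [0.172, 0.985, -0.001], [-0.002, -0.001, -1.0]]
wrist_force: [2.2, -2.9, 5.9]
grip_width: 22.8
finger_force: 59.0
```

Run:
```python
from h import *
s=robot.read_state();print(s['time'],s['tool_pos'],s['wrist_force'])
sc,cs=snap('scene','s6.png')
x=s['tool_pos'][:2]+110*np.array([.171,.985]);print('dowel top pred',proj(cs,[*x,190]))
b=cv2.resize(sc[100:280,60:300],(720,540),interpolation=cv2.INTER_CUBIC)
cv2.imwrite('pics/m6.png',cv2.cvtColor(b,cv2.COLOR_RGB2BGR))
```

```text
20.55 [539.68623691 -37.2499679   81.81592558] [ 2.24902597 -2.87404804  5.87177557]
dowel top pred [273.63725967 167.86689291]
```

View pics/m6.png

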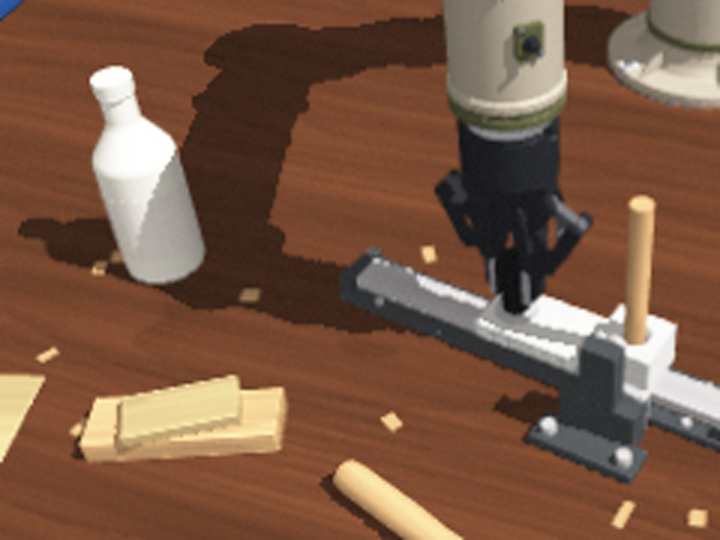

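The bottle is standing, the dowel is upright level with the stop's bush, and the gripper holds the handle. The force rises with almost no travel, so the ball is in the notch. I'll ease off the last bit of push.

>>> play_rows(
  deltas=[
    [0, 0, 0, 0, -0.03, 0, 0],
    [0, 0, 0, 0, 0, 0, 0],
    [0, 0, 0, 0, 0, 0, 0],
    [0, 0, 0, 0, 0, 0, 0],
    [0, 0, 0, 0, 0, 0, 0],
  ],
)

```text
time: 21.1
tool_pos: [539.7, -37.3, 81.8]
tool_rot: [[-0.985, 0.172, 0.002], [0.172, 0.985, -0.0], [-0.002, 0.0, -1.0]]
wrist_force: [2.4, -1.2, 5.7]
grip_width: 22.6
finger_force: 59.0
```

```bash
python3 -c "
from bench import robot
print(robot.sign_off())"
```

```text
the job is handed in; nothing more can be done
None
```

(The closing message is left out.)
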